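Shut and latch the candle transport case

ROBOT

A 6-joint arm with a two-finger parallel gripper is mounted at the origin on the work surface. World frame = base frame: x ahead of the robot, y to its left, z up, the work surface at z = 0. Lengths are in m, angles in degrees, forces in N, time in s.
With the tool pointing down it reaches from about 0.4 to 0.825 m from the base axis. Payload 7 kg.
Tool frame: the origin (TCP) lies at the very end of the fingers, on their centre line; the grasp point (between the pads) lies 19 mm behind it (ctrl.hold_point_z is the distance from the TCP to the grasp point, in m); z points along the fingers, y is the line along which they close (so a half turn about z gives the same grasp; the last joint's range is limited). The gripper opens to 88 mm and grips with 3 to 60 N. Pads are 19 mm wide; open, the fingers measure 130 mm over their backs; the gripper's body (78 mm by 193 mm) begins 47 mm behind the grasp point.
Start: joints at [87.439, 20.546, 0.682, 0, -70.136, -16.507], TCP at [0.221, 0.638, 0.227] pointing down, gripper open.
Joint ranges: [-176.03, 176.03], [-82.01, 121.73], [-58.28, 71.71], [-173.87, 95.51], [-174.79, -0.11], [-173.66, 173.66]. Speed limits (degrees/s): [136.94, 136.94, 172.46, 180, 180, 180].

INTERFACE

Orientations are given as [roll, pitch, yaw] about the fixed x, y, z axes, in that order (R = Rz(yaw) Ry(pitch) Rx(roll)).
In Python, from plant import sensors, viewer, workorder, ctrl gives the robot as it stands.
- The arm moves only by the shell command python3 -m pendant 'ROWS'. ROWS is JSON, a list of rows, each a list of 3 entries, a list of its own where there are three numbers: the opening, from -1 (shut) to 1 (fully open), so that 0 is half open, then the shift along the tool's x, y, z in m, then the turn, a rotation vector about the tool's x, y, z in degrees. A call has 1 to 10 rows; each row is the pose to reach, as a shift and turn from the pose commanded when the call began, along the tool's axes at that moment; what a row does not reach only later rows make up. A row lasts 1/12 s, in which the tool goes at most 41.7 mm and 7.16 degrees, less where a joint would pass 70% of its speed; a pose out of reach is approached as far as the arm can. A call with a gripper value outside its range is refused whole. The fingers move at their own pace and stop on an object; the grip force is fixed at half the most. Time passes only in rows, so rows that repeat a pose let the fingers close. It gives the time, the measured TCP pose, the force, the opening and the grip force at its end, in the units of the state.
- sensors.get_obs(): the state, without advancing time (a new reading comes with each control period).
- viewer.snapshot(name): name is "side" or "top" or "wrist"; returns the picture (480x640x3 uint8, red, green, blue); there is no depth.
- viewer.camera_params(name): a dict with "fx", "fy", "cx", "cy" (pixels), "extrinsics" (4x4, takes a point from world to camera coordinates). Camera axes: x right, y up, looking along -z (the intrinsics and any distortion apply to the point x, -y, -z); pixel columns grow to the right and rows downward; lengths in m; the calibration is good to about 2 mm. A picture is of the moment at which its call begins: read the wrist's pose just before it. camera_params takes no time and is no camera call; for the wrist camera it gives the pose at the moment of the call.
- workorder.close_job(): hands the job in; it is judged then, once.
The state is a dict: "clock": time; "joint_pos": joint angles; "qvel": joint speeds; "tau": joint torques, N m; "tool_pos": TCP position; "orientation": TCP orientation; "force": force on the tool from outside, world axes, zero at the start; "moment": the same for the moment, N m; "opening": finger opening in m; "gripper_force": force on a finger pad.
Only numpy, scipy, OpenCV 4.12 (cv2) and the standard library are available. Lean on these libraries where they do the work, as an engineer would, in place of code of your own. Each camera call takes 0.05 s, during which the arm holds its last target. There are 200 camera calls.

TASK

The blue transport case is packed with tin candles and ready to go: first shut its lid, then swing the latch's wire loop in so that its bar hooks behind the lip of the keeper on the lid, and then push the red lever down until it snaps over center and lies fully home, clamping the lid. Leave the other things on the table where they are.

Things in the scene. Friction and masses are not known exactly. Their poses are not given: they have to be found in the camera images.
- case: Blue transport case with aluminium edging, fixed to the table, 160 mm deep (its x), 260 mm wide (its y); the lower shell is 135 mm high and the closed lid's top is 190 mm above the table. Origin: centre of its underside. Its +x points out of the latch face (front wall at x = +80 mm), z up; the lid hinge is along the back (x = -80 mm).
- lid_edge (a point): Middle of the top front edge of the lid shell; axes turn with the lid (x forward, z up when shut). The lid turns about a hinge line along the case's y through case (-80, 0, 135) mm; shut, this point is at case (80, 0, 190) mm; open, it is up and back, the lid starting 0.4 to 0.85 rad open. The lid's top is flat. A stiff hinge holds the lid wherever it is left; push it down on top near its front edge (a few N).
- keeper (a point): Seat of the steel keeper hook on the lid's front face: where the catch bar's axis lies when hooked, 7 mm ahead of the lid face, 30 mm above the lid's lower rim; axes as the lid's. The hook is sprung: tightening draws it, with this point, down about 4 mm. Hook 40 mm wide; slot open upward, from the lid face to a lip 14 mm ahead (4 mm thick); lip top 5 mm above this point, slot floor 3 mm below.
- lever (a joint): Angle of the draw latch's lever, rad: 0 = clamped fully home, grows as the handle swings outward and up, stop at 1.8. Starts open at 1.55 to 1.75, where friction (0.14 N m) holds it. With the loop hooked, pushing it down draws the sprung keeper down (15 N per mm), hardest at about 0.6 to 0.75 (about 7 N at the grip); past about 0.2 it snaps to 0 by itself.
- lever_pivot (a point): Lever's axle at case (96, 0, 100) mm, axis along the case's y. Axes as the case's when the lever is at 0; they turn with the lever about -y.
- lever_tip (a point): End of the handle, 90 mm from the axle; the handle is a straight bar 36 mm wide, 5 mm thick, its last 35 mm a red grip 8 mm thick. At lever = 0 it points outward and down, 50 deg (0.873 rad) out from straight down; at lever = q it points 0.873 + q from straight down, so the open handle points up and outward.
- bail (a joint): Angle of the wire loop relative to the lever, rad; lever + bail = its lean from upright, positive = leaning in to the case, negative = out. It swings freely and falls under its own weight; starts fallen outward on its stop at -2.15. The loop's axle on the lever is at (-9, 0, -34) mm in the axes of lever_pivot (at the lever's angle). The loop straddles the handle and never rubs on it.
- catch_bar (a point): Middle of the loop's catch bar: steel wire 6 mm thick, 60 mm long along y, 95.5 mm from the loop's axle (straight above it when the loop is upright). With the lever open and the loop fallen in, it rests on the lid's face above and behind the keeper's lip; the lever then draws it down into the slot.
- grip_bar (a point): Middle of the loop's yellow grip bar, 10 mm thick, 60 mm long along y; when the loop is upright it lies 115 mm above the loop's axle and 18 mm outward of it. It can be pinched from above or pushed inward.
- tin_a: Bystander: candle tin 76 mm across, 40 mm high (wick tip to 51 mm), beside the case. Origin under its centre.
- tin_b: Bystander: like tin_a, at the case's other side.
- tin_c: Bystander: like tin_a, beyond the case.
- empty_tin: Bystander: empty open tin about 84 mm across, 45 mm high. Origin under its centre.
- tape_roll: Bystander: yellow tape roll lying flat, 90 mm across, 48 mm high. Origin under its centre.
- wax_jar: Bystander: amber jar with white cap, 70 mm across, 90 mm high. Origin under its centre.
- shears: Bystander: orange-handled shears lying flat, about 160 mm long, 9 mm high. Origin near their pivot.

How it is judged:
By the outcome, as a careful person would: the job done as asked, in the order asked, and still so for the second after the job is handed in, with the robot touching nothing.
It also fails if it takes over 58 s, if anything falls off the work surface, if the arm or the gripper's body presses on something with over 40 N, if the wrist force passes 120 N, or if a joint passes its speed limit or range.

## Working session

There is one attempt and no reset: what is moved stays moved. The work goes in short steps, Python scripts to look and compute and a shell command to move; the robot and the scene stay as the last step left them, time stands still between calls to the robot, and variables do not carry over. Pictures are saved under pics/ and viewed, at most 10 in all, crops included, and the job is handed in when it is done.

```bash
mkdir -p pics; ls; python3 - <<'E'
from plant import sensors, viewer, ctrl
import cv2, numpy as np
print(sensors.get_obs())
for n in ("side","top"):
    cv2.imwrite(f"pics/{n}0.png",viewer.snapshot(n)[:,:,::-1]); p=viewer.camera_params(n)
    print({k:(np.round(v,4).tolist() if not isinstance(v,str) else v) for k,v in p.items()})
E
```

```text
pics
{'clock': 0.0, 'joint_pos': array([ 8.74380800e+01,  2.05914736e+01,  6.32315126e-01, -2.04616157e-02,
       -7.01365319e+01, -1.65077688e+01]), 'qvel': array([-0.16960373, -0.02379489, -0.02465093, -0.07464736, -0.01336078,
       -0.09325216]), 'tau': array([-1.99060883e-04, -5.82723570e+01,  2.93056583e+01,  6.99726149e+00,
        7.02795209e-03, -1.59281194e-04]), 'tool_pos': array([0.22038758, 0.63746984, 0.22561011]), 'orientation': array([ 1.79902788e+02, -8.75042466e-03, -1.90766499e+01]), 'force': array([0.363986  , 0.54814872, 0.92507712]), 'moment': array([-0.04265735,  0.00902366,  0.00543387]), 'gripper_force': 0.0, 'opening': 0.0876299580704959}
{'fx': 439.0455, 'fy': 439.0455, 'cx': 316.3677, 'cy': 238.766, 'extrinsics': [[0.942, -0.3351, -0.0176, -0.5206], [0.2215, 0.5818, 0.7826, -0.224], [-0.252, -0.7411, 0.6223, -1.2864], [0.0, 0.0, 0.0, 1.0]]}
{'fx': 501.5238, 'fy': 501.5238, 'cx': 325.1586, 'cy': 228.8533, 'extrinsics': [[0.0282, -0.9995, 0.0129, -0.0285], [0.9851, 0.03, 0.1694, -0.6042], [-0.1697, 0.0079, 0.9855, -1.5926], [0.0, 0.0, 0.0, 1.0]]}
```

View pics/top0.png

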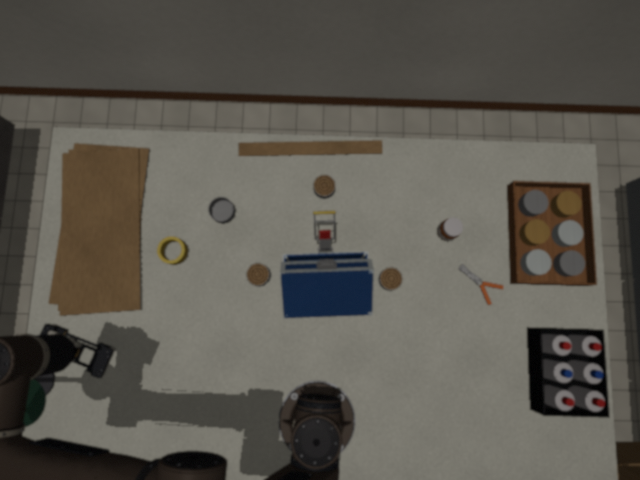

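View pics/side0.png

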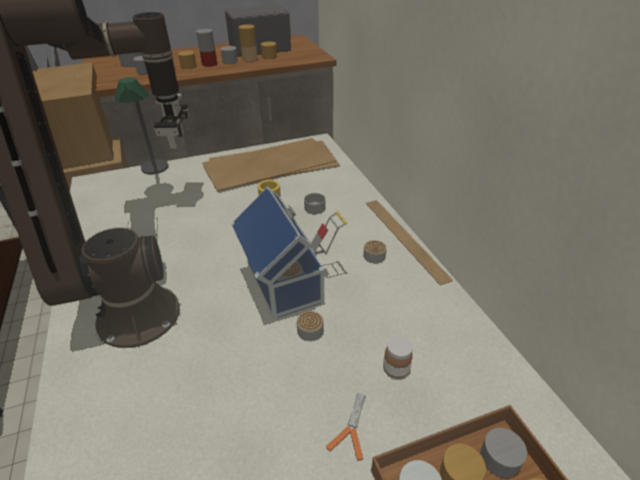

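```bash
python3 - <<'E'
import cv2
a=cv2.imread("pics/top0.png")[190:330,260:400]; b=cv2.imread("pics/side0.png")[180:320,225:365]
c=cv2.hconcat([cv2.resize(x,(400,400),interpolation=cv2.INTER_CUBIC) for x in(a,b)])
c=cv2.convertScaleAbs(c,alpha=1.4,beta=10)
cv2.imwrite("pics/crop0.png",c)
E
```

```text
(no output)
```

View pics/crop0.png

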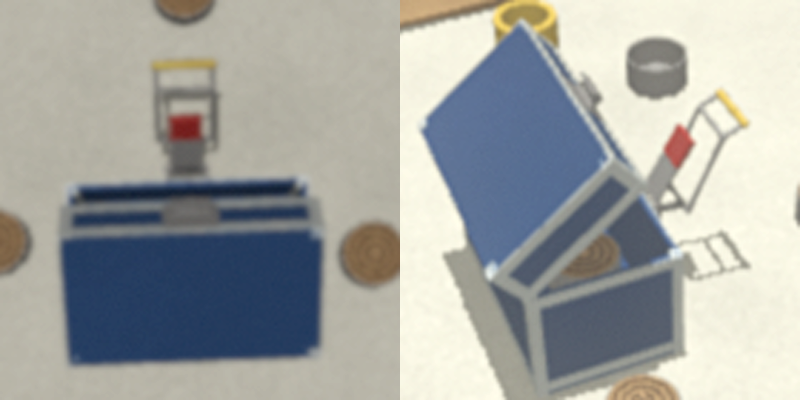

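The top view shows the lid open with its front edge at (282–372, ~271), the yellow bar at (325,212) and the red grip at (325,233). The side view shows the lid's near front corner at (299,236) and the yellow bar at (337–346, 213–224). Next I fit the case pose and joint angles to these.

```bash
cat > h.py <<'E'
import numpy as np
from scipy.optimize import least_squares
from scipy.spatial.transform import Rotation as R
from plant import sensors, viewer
def proj(n,P,p=None):
    p=p or viewer.camera_params(n); E=np.array(p["extrinsics"])
    c=E[:3,:3]@P+E[:3,3]; return np.array([p["cx"]-p["fx"]*c[0]/c[2],p["cy"]+p["fy"]*c[1]/c[2]])
def world(s,P):  # case mm -> world m ; s=x,y,yaw(rad)
    c,n=np.cos(s[2]),np.sin(s[2]); P=np.array(P)/1000
    return np.array([s[0]+c*P[0]-n*P[1],s[1]+n*P[0]+c*P[1],P[2]])
def lid(a,x,y,z):  # x,z in shut case coords, mm
    dx,dz=x+80,z-135; return [-80+dx*np.cos(a)-dz*np.sin(a),y,135+dx*np.sin(a)+dz*np.cos(a)]
def rot(q,x,z): return x*np.cos(q)-z*np.sin(q), x*np.sin(q)+z*np.cos(q)
def tip(q,y=0,r=90): t=.873+q; return [96+r*np.sin(t),y,100-r*np.cos(t)]
def loop(q,L,out,up,y=0):
    ax,az=rot(q,-9,-34); x,z=rot(L,out,up); return [96+ax+x,y,100+az+z]
E
python3 - <<'E'
from h import *
T=lambda u,v:(260+u/2.857,190+v/2.857); S=lambda u,v:(225+(u-400)/2.857,180+v/2.857)
# params x,y,yaw,a,q,L
obs=[("top",T(62,235),lambda p:lid(p[3],80,130,190)),("top",T(322,228),lambda p:lid(p[3],80,-130,190)),
("top",T(70,362),lambda p:lid(p[3],-80,130,190)),("top",T(320,350),lambda p:lid(p[3],-80,-130,190)),
("top",T(70,188),lambda p:[80,130,135]),("top",T(306,182),lambda p:[80,-130,135]),
("top",T(153,65),lambda p:loop(p[4],p[5],18,115,30)),("top",T(216,63),lambda p:loop(p[4],p[5],18,115,-30)),
("top",T(185,116),lambda p:tip(p[4])),
("side",S(680,252),lambda p:[80,-130,135]),("side",S(530,295),lambda p:[-80,-130,135]),
("side",S(680,350),lambda p:[80,-130,0]),("side",S(545,395),lambda p:[-80,-130,0]),
("side",S(518,22),lambda p:lid(p[3],80,130,190)),("side",S(612,160),lambda p:lid(p[3],80,-130,190)),
("side",S(490,270),lambda p:lid(p[3],-80,-130,190)),("side",S(424,125),lambda p:lid(p[3],-80,130,190)),
("side",S(720,93),lambda p:loop(p[4],p[5],18,115,30)),("side",S(745,125),lambda p:loop(p[4],p[5],18,115,-30)),
("side",S(683,128),lambda p:tip(p[4]))]
C={n:viewer.camera_params(n) for n in("top","side")}
f=lambda p:np.concatenate([proj(n,world(p,g(p)),C[n])-o for n,o,g in obs])
r=least_squares(f,[.45,-.03,0,.6,1.65,-.5],loss="soft_l1")
print(r.x.round(4)); print(f(r.x).reshape(-1,2).round(1).tolist())
s=r.x
for nm,P in [("lidpush",lid(s[3],60,0,190)),("lidedge",lid(s[3],80,0,190)),("tip",tip(s[4])),("grip",loop(s[4],s[5],18,115))]: print(nm,np.round(P,0),world(s,P).round(4))
E
```

```text
[ 0.4373 -0.0185  0.0687  0.6601  1.7427 -0.4361]
[[-1.3, -0.4], [0.9, -1.6], [-0.5, 1.1], [0.5, 1.6], [-1.2, -1.9], [0.3, -3.1], [0.6, -0.8], [-1.5, -0.8], [0.0, -0.2], [0.6, 0.9], [-1.1, 2.6], [1.0, -0.1], [-2.4, 1.1], [0.5, -1.1], [-0.0, -0.5], [-0.8, 3.2], [-3.3, -0.0], [-0.4, -0.5], [-0.4, -1.1], [0.3, 1.2]]
lidpush [ -3.   0. 264.] [ 0.4342 -0.0187  0.2643]
lidedge [ 13.   0. 277.] [ 0.45   -0.0176  0.2766]
tip [141.   0. 178.] [ 0.5782 -0.0088  0.1778]
grip [196.   0. 194.] [ 0.6328 -0.005   0.1936]
```

```bash
python3 -m pendant '[[-1,[0.03,0.025,-0.03],[0,0,-7]],[-1,[0.06,0.05,-0.05],[0,0,-14]],[-1,[0.09,0.075,-0.07],[0,0,-20]],[-1,[0.12,0.1,-0.09],[0,0,-23]],[-1,[0.15,0.125,-0.113],[0,0,-23]],[-1,[0.18,0.15,-0.113],[0,0,-23]],[-1,[0.21,0.175,-0.113],[0,0,-23]],[-1,[0.24,0.2,-0.113],[0,0,-23]],[-1,[0.271,0.225,-0.113],[0,0,-23]],[-1,[0.271,0.232,-0.113],[0,0,-23]]]'
```

```text
clock: 0.93
tool_pos: [0.4027, 0.3262, 0.3398]
orientation: [180.0, -0.0, 3.8]
force: [-0.5, 0.5, -0.3]
opening: 0.0263
gripper_force: 0.0
```

```bash
python3 -m pendant '[[-1,[0,0.04,0],[0,0,0]],[-1,[0,0.08,0],[0,0,0]],[-1,[0,0.12,0],[0,0,0]],[-1,[0.003,0.16,0],[0,0,0]],[-1,[0.005,0.2,0],[0,0,0]],[-1,[0.007,0.24,0],[0,0,0]],[-1,[0.009,0.28,0],[0,0,0]],[-1,[0.009,0.32,0],[0,0,0]],[-1,[0.009,0.345,0],[0,0,0]],[-1,[0.009,0.345,0.03],[0,0,0]]]'
```

```text
clock: 1.77
tool_pos: [0.4359, -0.0167, 0.314]
orientation: [-180.0, -0.5, 3.8]
force: [1.3, 1.2, 0.5]
opening: 0.0004
gripper_force: 0.0
```

```bash
python3 -m pendant '[[-1,[-0.007,0,0.025],[0,0,0]],[-1,[-0.007,0,0.04],[0,0,0]],[-1,[0,0,0.048],[0,0,0]],[-1,[0.006,0,0.055],[0,0,0]],[-1,[0.012,0,0.063],[0,0,0]],[-1,[0.018,0,0.07],[0,0,0]],[-1,[0.023,0,0.076],[0,0,0]],[-1,[0.028,0,0.082],[0,0,0]],[-1,[0.033,0,0.088],[0,0,0]],[-1,[0.037,0,0.094],[0,0,0]]]'; python3 -m pendant '[[-1,[0.003,0,0.005],[0,0,0]],[-1,[0.006,0,0.01],[0,0,0]],[-1,[0.009,0,0.015],[0,0,0]],[-1,[0.012,0,0.02],[0,0,0]],[-1,[0.013,0,0.024],[0,0,0]],[-1,[0.013,0,0.027],[0,0,0]],[-1,[0.013,0,0.029],[0,0,0]],[-1,[0.013,0,0.03],[0,0,0]]]'
```

```text
clock: 2.6
tool_pos: [0.4712, -0.0106, 0.215]
orientation: [-180.0, -0.0, 3.9]
force: [0.6, 0.3, 1.9]
opening: 0.0003
gripper_force: 0.8
clock: 3.27
tool_pos: [0.4839, -0.0101, 0.1897]
orientation: [180.0, -0.2, 4.0]
force: [-20.2, 5.1, 46.5]
opening: 0.0004
gripper_force: 23.5
```

```bash
python3 -m pendant '[[-1,[0,0,-0.03],[0,0,0]],[-1,[0,0,-0.065],[0,0,0]],[-1,[0.035,0.003,-0.065],[0,0,0]],[-1,[0.07,0.005,-0.065],[0,0,0]],[-1,[0.105,0.005,-0.065],[0,0,0]],[-1,[0.14,0.005,-0.065],[0,0,0]],[-1,[0.178,0.005,-0.065],[0,0,0]],[-1,[0.178,0.005,-0.065],[0,0,0]],[-1,[0.178,0.005,-0.065],[0,0,0]]]'
python3 - <<'E'
from h import *
import cv2
o=sensors.get_obs(); print(o["tool_pos"],o["orientation"])
p=viewer.camera_params("wrist"); print({k:np.round(v,4).tolist() for k,v in p.items() if not isinstance(v,str)})
a,b,c=[viewer.snapshot(n)[:,:,::-1] for n in("top","side","wrist")]
for n,i in zip("tsw",(a,b,c)): cv2.imwrite(f"pics/{n}1.png",i)
x=[cv2.resize(i,(400,400),interpolation=cv2.INTER_CUBIC) for i in(a[190:330,260:400],b[180:320,225:365])]
cv2.imwrite("pics/crop1.png",cv2.convertScaleAbs(cv2.hconcat(x),alpha=1.4,beta=10))
E
```

```text
clock: 4.02
tool_pos: [0.6621, -0.0028, 0.2477]
orientation: [180.0, 0.2, 3.9]
force: [-1.5, -0.5, -0.5]
opening: 0.0005
gripper_force: 0.0
[ 0.66213843 -0.00284424  0.24771314] [179.9665714    0.22326575   3.89279946]
{'fx': 399.5214, 'fy': 399.5214, 'cx': 327.8949, 'cy': 240.3762, 'extrinsics': [[0.0681, -0.9977, 0.0, -0.0482], [0.9623, 0.0657, -0.2641, -0.598], [0.2634, 0.018, 0.9645, -0.5847], [0.0, 0.0, 0.0, 1.0]]}
```

View pics/crop1.png

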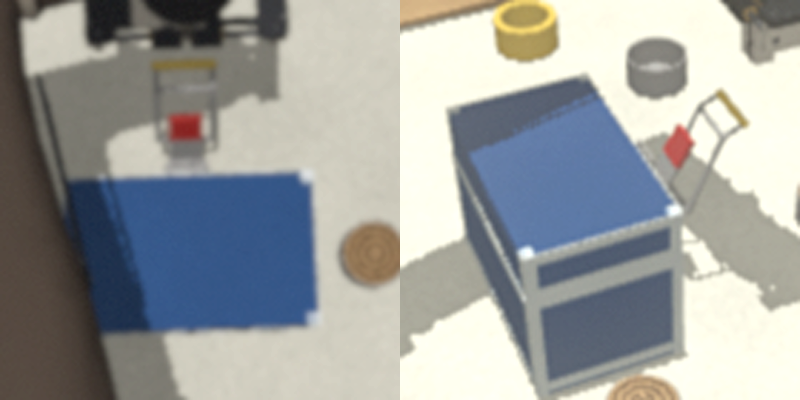

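View pics/w1.png

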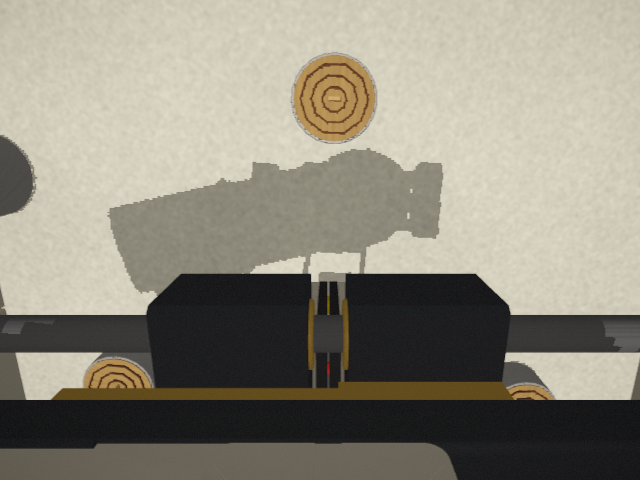

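The lid is shut, with its corners at crop pixels (312,172) and (678,208). The loop is still fallen outward. I'll refit with the shut lid.

```bash
python3 - <<'E'
from h import *
T=lambda u,v:(260+u/2.857,190+v/2.857); S=lambda u,v:(225+(u-400)/2.857,180+v/2.857)
obs=[("top",T(312,172),lambda p:[80,-130,190]),("top",T(320,325),lambda p:[-80,-130,190]),("top",T(66,180),lambda p:[80,130,190]),
("side",S(680,208),lambda p:[80,-130,190]),("side",S(524,252),lambda p:[-80,-130,190]),("side",S(590,76),lambda p:[80,130,190]),("side",S(448,107),lambda p:[-80,130,190]),
("side",S(680,352),lambda p:[80,-130,0]),("side",S(543,395),lambda p:[-80,-130,0]),
("top",T(153,65),lambda p:loop(p[3],p[4],18,115,30)),("top",T(216,63),lambda p:loop(p[3],p[4],18,115,-30)),
("top",T(185,115),lambda p:tip(p[3])),
("side",S(720,93),lambda p:loop(p[3],p[4],18,115,30)),("side",S(746,125),lambda p:loop(p[3],p[4],18,115,-30)),
("side",S(684,128),lambda p:tip(p[3]))]
C={n:viewer.camera_params(n) for n in("top","side")}
f=lambda p:np.concatenate([proj(n,world(p,g(p)),C[n])-o for n,o,g in obs])
r=least_squares(f,[.44,-.02,0.06,1.65,-.5],loss="soft_l1"); s=r.x
print(s.round(4)); print(f(s).reshape(-1,2).round(1).tolist())
q=s[3]
for nm,P in [("tip",tip(q)),("grip",loop(q,s[4],18,115))]: print(nm,np.round(P,0),world(s,P).round(4))
for L in(-.2,0,.2,.4,.5,.6): print(L,np.round(loop(q,L,18,115)),np.round(loop(q,L,0,95.5)))
E
```

```text
[ 0.4377 -0.018   0.0552  1.7405 -0.4272]
[[0.2, -1.4], [-0.3, -0.8], [-0.9, -2.0], [0.1, 1.6], [-1.5, 2.3], [-1.2, -1.3], [-0.9, 0.0], [0.6, -0.5], [-2.3, 0.9], [1.3, -0.8], [-0.8, -0.5], [0.5, -0.0], [-0.2, -0.3], [-0.7, -0.8], [0.3, 1.5]]
tip [141.   0. 178.] [ 0.5788 -0.0102  0.1777]
grip [195.   0. 194.] [ 0.6324 -0.0072  0.1941]
-0.2 [172.   0. 206.] [150.   0. 190.]
0 [149.   0. 212.] [131.   0. 192.]
0.2 [126.   0. 213.] [112.   0. 190.]
0.4 [103.   0. 210.] [ 94.   0. 185.]
0.5 [ 92.   0. 206.] [ 85.   0. 181.]
0.6 [ 81.   0. 202.] [ 77.   0. 176.]
```

```bash
python3 -m pendant '[[-1,[0,0.004,0.03],[0,0,0]],[-1,[0,0.004,0.058],[0,0,0]],[-1,[-0.01,0.004,0.058],[0,0,0]],[-1,[-0.022,0.005,0.056],[0,0,0]],[-1,[-0.034,0.005,0.053],[0,0,0]],[-1,[-0.046,0.005,0.05],[0,0,0]],[-1,[-0.058,0.005,0.05],[0,0,0]],[-1,[-0.07,0.006,0.05],[0,0,0]],[-1,[-0.08,0.006,0.05],[0,0,0]],[-1,[-0.09,0.007,0.05],[0,0,0]]]'; python3 -m pendant '[[-1,[-0.006,0,0],[0,0,0]],[-1,[-0.012,0,0],[0,0,0]],[-1,[-0.018,0,0],[0,0,0]],[-1,[-0.023,0,0],[0,0,0]],[-1,[-0.026,0,0],[0,0,0]],[-1,[-0.026,0,0],[0,0,0]]]'
python3 - <<'E'
from h import *
import cv2
a,b=[viewer.snapshot(n)[:,:,::-1] for n in("top","side")]
x=[cv2.resize(i,(400,400),interpolation=cv2.INTER_CUBIC) for i in(a[190:290,280:380],b[180:280,265:365])]
cv2.imwrite("pics/crop2.png",cv2.convertScaleAbs(cv2.hconcat(x),alpha=1.4,beta=10))
E
```

```text
clock: 5.0
tool_pos: [0.5712, -0.0159, 0.2025]
orientation: [-180.0, -0.2, 4.0]
force: [0.2, 0.5, 0.1]
opening: 0.0006
gripper_force: 0.0
clock: 5.5
tool_pos: [0.5456, -0.0177, 0.2005]
orientation: [180.0, 0.0, 3.9]
force: [-0.6, -0.3, 0.7]
opening: 0.0005
gripper_force: 0.0
```

View pics/crop2.png

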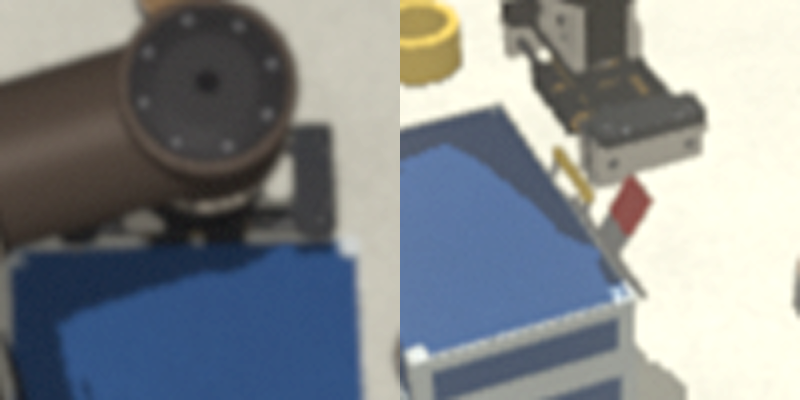

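The loop has fallen in against the lid (yellow bar at side crop (572,175)), and the lever is still up (tip around (640,180)). Next I check the angles and compute the lever path.

```bash
python3 - <<'E'
from h import *
s=[.4377,-.018,.0552]; q=1.7405
for L in(.4,.5,.55,.6): print(L,[((proj("side",world(s,loop(q,L,18,115,y)))-[265,180])*4+[400,0]).round() for y in(30,0,-30)])
print("tip",[((proj("side",world(s,tip(q,y)))-[265,180])*4+[400,0]).round() for y in(18,0,-18)])
for q in(1.74,1.6,1.4,1.2,1.,.8,.6,.4,.2,.1,0,-.1):
    t=.873+q; n=np.array([np.cos(t),np.sin(t)]); c=np.array(tip(q,r=76))[[0,2]]+4*n
    w=np.clip(-n[0]*40,-10,10)*-1
    tc=[c[0]+w,c[1]]; print(q,np.round(tc),world(s,[tc[0],0,tc[1]]).round(3))
E
```

```text
0.4 [array([575., 141.]), array([590., 163.]), array([606., 185.])]
0.5 [array([561., 148.]), array([576., 170.]), array([592., 193.])]
0.55 [array([554., 152.]), array([569., 174.]), array([585., 197.])]
0.6 [array([548., 157.]), array([563., 179.]), array([578., 202.])]
tip [array([629., 172.]), array([639., 185.]), array([649., 198.])]
1.74 [121. 168.] [ 0.558 -0.011  0.168]
1.6 [130. 162.] [ 0.567 -0.011  0.162]
1.4 [141. 152.] [ 0.579 -0.01   0.152]
1.2 [151. 140.] [ 0.588 -0.01   0.14 ]
1.0 [157. 126.] [ 0.595 -0.009  0.126]
0.8 [167. 112.] [ 0.605 -0.009  0.112]
0.6 [176.  97.] [ 0.613 -0.008  0.097]
0.4 [180.  82.] [ 0.617 -0.008  0.082]
0.2 [175.  67.] [ 0.612 -0.008  0.067]
0.1 [171.  61.] [ 0.609 -0.009  0.061]
0 [167.  54.] [ 0.604 -0.009  0.054]
-0.1 [162.  48.] [ 0.599 -0.009  0.048]
```

```bash
python3 -m pendant '[[-1,[0.003,-0.003,0.018],[0,0,0]],[-1,[0.004,-0.006,0.033],[0,0,0]],[-1,[0.012,-0.006,0.034],[0,0,0]],[-1,[0.02,-0.006,0.038],[0,0,0]],[-1,[0.027,-0.006,0.043],[0,0,0]],[-1,[0.033,-0.006,0.049],[0,0,0]],[-1,[0.038,-0.006,0.055],[0,0,0]],[-1,[0.043,-0.006,0.061],[0,0,0]],[-1,[0.046,-0.006,0.067],[0,0,0]],[-1,[0.049,-0.006,0.074],[0,0,0]]]'
python3 - <<'E'
from h import *
import cv2
b=viewer.snapshot("side")[:,:,::-1]
cv2.imwrite("pics/crop3.png",cv2.convertScaleAbs(cv2.resize(b[180:280,265:365],(600,600),interpolation=cv2.INTER_CUBIC),alpha=1.4,beta=10))
E
```

```text
clock: 6.43
tool_pos: [0.5955, -0.0085, 0.1267]
orientation: [180.0, -0.1, 3.9]
force: [-2.7, -0.9, 5.7]
opening: 0.0002
gripper_force: 3.2
```

View pics/crop3.png

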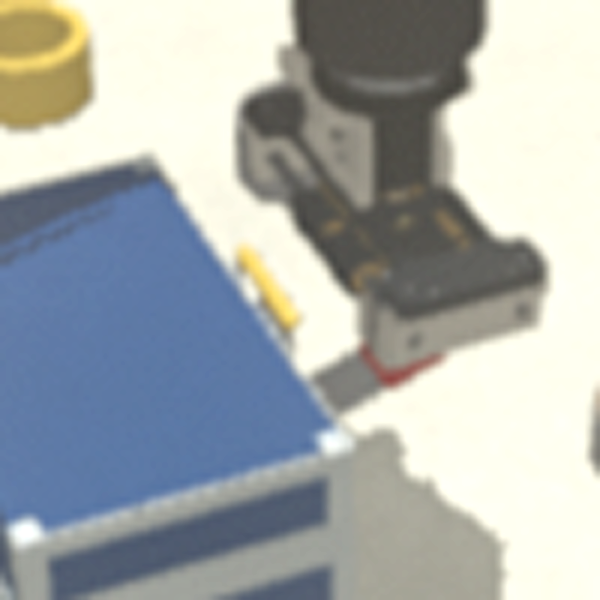

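```bash
python3 -m pendant '[[-1,[0.005,0,0.007],[0,0,0]],[-1,[0.01,0,0.015],[0,0,0]],[-1,[0.014,0,0.022],[0,0,0]],[-1,[0.018,0,0.03],[0,0,0]],[-1,[0.02,0,0.037],[0,0,0]],[-1,[0.022,0,0.045],[0,0,0]],[-1,[0.02,0,0.053],[0,0,0]],[-1,[0.017,0,0.06],[0,0,0]],[-1,[0.013,0,0.066],[0,0,0]],[-1,[0.01,0,0.072],[0,0,0]]]';python3 -m pendant '[[-1,[-0.002,0,0.002],[0,0,0]],[-1,[-0.002,0,0.003],[0,0,0]],[-1,[-0.002,0,0.003],[0,0,0]]]'
```

```text
clock: 7.32
tool_pos: [0.6038, -0.0078, 0.0538]
orientation: [180.0, 0.0, 3.9]
force: [1.4, 0.0, 9.5]
opening: 0.0003
gripper_force: 5.6
clock: 7.57
tool_pos: [0.6043, -0.0076, 0.0533]
orientation: [180.0, -0.3, 4.0]
force: [1.3, -0.5, 9.1]
opening: 0.0003
gripper_force: 3.7
```

```bash
python3 -m pendant '[[-1,[0,0,-0.03],[0,0,0]],[-1,[0,0,-0.07],[0,0,0]],[-1,[0,0,-0.11],[0,0,0]],[-1,[0,0.03,-0.14],[0,0,0]],[-1,[0,0.07,-0.16],[0,0,0]],[-1,[0,0.11,-0.17],[0,0,0]],[-1,[0,0.15,-0.18],[0,0,0]],[-1,[0,0.19,-0.19],[0,0,0]],[-1,[0,0.23,-0.2],[0,0,0]],[-1,[0,0.25,-0.2],[0,0,0]]]'
python3 - <<'E'
from h import *
import cv2
a,b=[viewer.snapshot(n)[:,:,::-1] for n in("top","side")]
s=[.4377,-.018,.0552]
print([((proj("side",world(s,p))-[265,180])*4+[400,0]).round() for p in(tip(0),loop(0,0,18,115,30),loop(0,0,18,115,-30))])
print([((proj("top",world(s,p))-[280,190])*4).round() for p in(tip(0),loop(0,0,18,115,30),loop(0,0,18,115,-30),loop(0,0,0,95.5))])
x=[cv2.resize(i,(400,400),interpolation=cv2.INTER_CUBIC) for i in(a[190:290,280:380],b[180:280,265:365])]
cv2.imwrite("pics/crop4.png",cv2.convertScaleAbs(cv2.hconcat(x),alpha=1.4,beta=10))
E
```

```text
clock: 8.4
tool_pos: [0.6199, -0.2612, 0.2536]
orientation: [179.9, -0.2, 3.8]
force: [0.9, 0.4, -0.1]
opening: 0.0002
gripper_force: 0.0
[array([667., 313.]), array([579., 172.]), array([610., 216.])]
[array([178., 160.]), array([143., 209.]), array([222., 207.]), array([183., 235.])]
```

View pics/crop4.png

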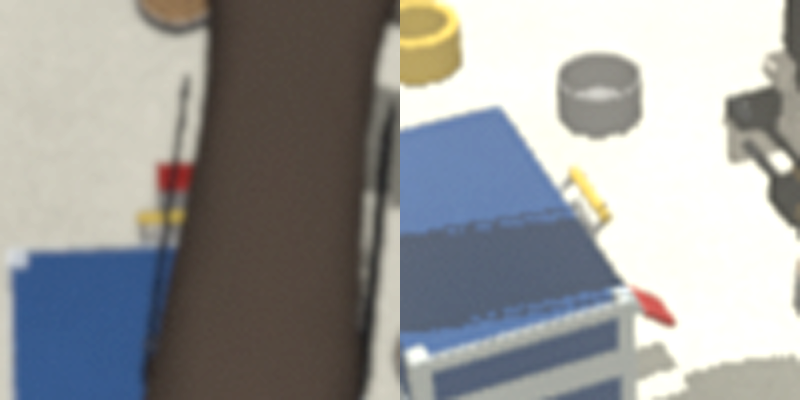

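The picture matches the clamped pose: handle tip at about (668,320), yellow bar ends at about (576,172) and (607,215), all within a few pixels of prediction.

```bash
python3 -c "
from plant import workorder
print(workorder.close_job())"
```

```text
the job is handed in; nothing more can be done
None
```

The lid is shut, the loop is hooked behind the keeper and the lever lies fully home. I handed the job in at about 8.5 s; the final side picture matches the clamped pose to a few pixels, and I saw nothing else moved, though I didn't measure the bystanders.

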